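Stand the tipped bar sample up in its row and hold the hardness probe on its marked ring

ROBOT

A 6-joint arm with a two-finger parallel gripper is mounted at the origin on a cart in front of the work surface, level with it; the furniture and walls round the work are solid. World frame = base frame: x ahead of the robot, y to its left, z up, the work surface at z = 0. Lengths are in m, angles in rad, forces in N, time in s.
With the tool pointing down it reaches from about 0.25 to 0.725 m from the base axis. Payload 4 kg.
Tool frame: the origin (TCP) lies between the finger pads; the fingertips stand 11 mm ahead of it and the grasp point (between the pads) lies 8 mm behind it (tcp_to_tips is the z of the fingertips in the tool frame, in m); z points along the fingers, y is the direction in which the jaws open and shut (so a half turn about z gives the same grasp; the last joint's range is limited). The gripper opens to 85 mm and grips with 20 to 120 N. Pads are 22 mm wide; open, the fingers measure 114 mm over their backs; the gripper's body (76 mm by 85 mm) begins 54 mm behind the grasp point. The pads swing forward as they close: fully open they stand 13 mm farther back than shut.
Start: joints at [1.141, 0.241, 0.005, 1.335, 0, 1.571], TCP at [0.208, 0.455, 0.242] pointing down, gripper open.
Joint ranges: [-2.72, 2.72], [-1.05, 1.87], [-1.09, 1.28], [-1.99, 2.15], [-1.42, 1.44], [-3.14, 3.14]. Speed limits (rad/s): [2.79, 2.79, 3.14, 3.14, 3.14, 3.14].

INTERFACE

Orientations are given as a unit quaternion [x, y, z, w].
In Python, from workcell import * gives the robot as it stands.
- The arm moves only by the tool move_arm, never from a script. Its argument "moves" is a list that holds one entry, the list of rows, each a list of 7 numbers: the shift along the world's x, y, z in units of 500 mm (1.0 is 500 mm), then the turn, a rotation vector about the world's x, y, z in units of 30 degrees (1.0 is 30 degrees), then the closure, from -1 (fully open) to 1 (shut), so that 0 is half open. A call has 1 to 8 rows; each row shifts and turns the pose as measured when the row begins; what a row does not reach is not made up. A row lasts 1/12 s, in which the tool goes at most 41.7 mm and 7.16 degrees, less where a joint would pass 70% of its speed; a pose out of reach is approached as far as the arm can. A call with a number of a shift or a turn outside -1 to 1 is refused whole. A call with a gripper value outside its range is refused whole. The fingers move at their own pace and stop on an object; the grip force is fixed at half the most. Time passes only in rows, so rows that do not move let the fingers close. It gives the time, the measured TCP pose, the force and the opening at its end, in the units of the state.
- get_obs(): the state, without advancing time (a new reading comes with each control period).
- camera(name): name is "side" or "top" or "wrist"; returns a dict with "pixels" (420x560x3 uint8, red, green, blue), "range_z" (420x560 float32, m along the optical axis (not along the pixel's ray), 0 where there is no reading), "fx", "fy", "cx", "cy" (pixels), "extrinsics" (4x4, takes a point from camera to world coordinates). Camera axes: x right, y down, z forward; pixel columns grow to the right and rows downward; lengths in m; the calibration is good to about 2 mm. A picture is of the moment at which its call begins.
- job_done(): hands the job in, once; it reports no verdict.
The state is a dict: "clock": time; "joint_pos": joint angles; "joint_vel": joint speeds; "tau": joint torques, N m; "eef_pos": TCP position; "tool_rot": TCP orientation; "ft_force": force on the tool from outside, world axes, zero at the start; "ft_torque": the same for the moment, N m; "grip_width": finger opening in m.
Only numpy, scipy, OpenCV 4.12 (cv2) and the standard library are available. Lean on these libraries where they do the work, as an engineer would, in place of code of your own. Each camera call takes 0.05 s, during which the arm holds its last target.

TASK

One of the three steel bar samples in the tray has tipped over. Stand it up in its gap, in line with its two neighbours, with the ground end and its blue ring on top, setting it down rather than dropping it and leaving the neighbours, the loupe and the timer where they are; then take the hardness probe out of its rest and press its sprung nose lightly onto the blue ring of that sample, the probe upright and the tip inside the ring, until the nose is about half-way in. Finish while still holding the probe pressed there: do not let go of it.

Things in the scene. Friction and masses are not known exactly. Their poses are not given: they have to be found in the camera images.
- sample_mid (a point): Centre of the tipped sample: loose steel round, 36 mm in diameter, 50 mm long, about 0.4 kg. Its z axis is the cylinder's axis and points to the bright ground end with the ring; the other end face is painted yellow. It lies on its side across the tray between the neighbours and can roll. Set on its foot with a lean under about 30 degrees, it falls upright by itself.
- sample_mark (a point): Centre of the blue ring (10 mm across, drawn at mid-radius: 9 mm from the axis, along the sample's y axis) on the bright end face of the tipped sample; same axes as sample_mid. The probe tip belongs here.
- neighbour_far_mid (a point): Centre of the standing sample at the far end of the row; same size, loose. Leave it standing where it is.
- neighbour_near_mid (a point): Centre of the standing sample at the near end of the row; same size, loose. Leave it standing where it is.
- lane_gap (a point): Middle of the gap in the row, on the inner floor of the tray (2 mm above the bench): the sample is to stand here. The tray is fixed, shallow steel, 175 mm along its x axis by 235 mm along y, rim 15 mm high; the row runs along the y axis through this point, the neighbours about 88 mm to either side.
- probe_rest: Fixed grey block, 70 x 70 mm and 46 mm high, origin under its centre on the bench, z up, with an upright bore 19 mm wide in the middle in which the probe stands nose down.
- probe_grip (a point): Middle of the grip of the pen-type hardness probe (loose, 0.13 kg), z axis up the probe: plain round body, 24 mm across, from 41 mm below to 37 mm above here. Under it a 29 mm collar, 7 mm high, rests on the block's top; a sleeve 16 mm wide, 30 mm long stands in the bore. The tip is 90 mm below here with the nose out. Lift it 45 mm or more straight up to clear the block.
- probe_tip (a point): Tip of the probe's nose, a flat brass pin 6 mm wide that stands 12 mm out of the sleeve; z axis up the probe.
- probe_nose (a joint): How far the sprung nose is pushed into the probe, m: 0 = fully out, 0.012 = fully in and hard against its stop. It takes 2 N to begin to move and 0.4 N more per mm: 4.4 N at half-way (0.006), 6.8 N at the stop.
- loupe: Grey stand loupe, 40 mm wide, 36 mm high, origin under its centre; loose, leave it where it is.
- timer: White bench timer, 60 x 70 x 23 mm, origin under its centre; loose, leave it where it is.
Mind the look-alikes: they are no part of the job. What is meant by the part that bears probe_grip is not purple, and is the larger of those in its own colour.

How it is judged:
By the outcome, as a careful person would: the job done as asked, in the order asked, and still so for the second after the job is handed in, while the arm keeps its last pose, push and grip.
It also fails if it takes over 58 s, if anything falls off the work surface, if the arm or the gripper's body presses on something with over 40 N, if the wrist force passes 120 N, or if a joint passes its speed limit or range.

## Working session

There is one attempt and no reset: what is moved stays moved. The work goes in short steps, Python scripts to look and compute and a tool call to move; the robot and the scene stay as the last step left them, time stands still between calls to the robot, and variables do not carry over. Pictures are saved under pics/ and viewed, and the job is handed in when it is done.

Besides the shell and the picture viewer there is one more tool, called after "Emit:" as name(argument=value, ...), one argument or row to a line, values as JSON. move_arm: Moves the arm, as the interface text tells. Shifts and turns lie within -1 to 1; 1 stands for 500 mm of shift or 30 degrees of turn. Its arguments: {"type":"object","properties":{"moves":{"type":"array","items":{"type":"array","items":{"type":"array","items":{"type":"number"}}}}},"required":["moves"]}

```bash
ls; mkdir -p pics; cat > h.py <<'E'
from workcell import *
import numpy as np, cv2
def snap(n,f):
    c=camera(n); cv2.imwrite(f'pics/{f}.png',cv2.cvtColor(np.asarray(c['pixels']),cv2.COLOR_RGB2BGR)); np.savez(f'pics/{f}.npz',**c); return c
def P(c,u,v,r=1):
    z=np.asarray(c['range_z'])[v-r:v+r+1,u-r:u+r+1]; z=np.median(z[z>0]) if (z>0).any() else 0
    p=np.array([(u-c['cx'])/c['fx']*z,(v-c['cy'])/c['fy']*z,z,1]); return (np.asarray(c['extrinsics'])@p)[:3]
def cloud(c):
    z=np.asarray(c['range_z']); v,u=np.mgrid[:z.shape[0],:z.shape[1]]
    p=np.stack([(u-c['cx'])/c['fx']*z,(v-c['cy'])/c['fy']*z,z,np.ones_like(z)],-1); return (p@np.asarray(c['extrinsics']).T)[...,:3]
E
python3 - <<'E'
from h import *
print(get_obs())
for n in('top','side','wrist'):
    c=snap(n,n+'0'); print(n,c['fx'],c['cx'],c['cy'],np.round(c['extrinsics'],3).tolist())
E
```

```text
pics
{'clock': 0.0, 'joint_pos': array([1.14100858e+00, 2.41407855e-01, 3.72304164e-03, 1.33524653e+00,
       4.60299459e-05, 1.57080086e+00]), 'joint_vel': array([-8.50072260e-04,  1.57608250e-04,  2.78894219e-04, -3.36750598e-04,
       -9.62726360e-05, -3.94812770e-04]), 'tau': array([ 8.55671988e-04, -3.72312677e+01,  2.52411175e+01,  1.68328016e-02,
        2.70778228e-04, -1.47623524e-06]), 'eef_pos': array([0.20806488, 0.45396153, 0.24141508]), 'tool_rot': array([ 2.13245860e-01,  9.76997985e-01, -1.03804960e-03, -2.50123199e-04]), 'ft_force': array([-0.11837392,  0.797291  ,  0.11174257]), 'ft_torque': array([0.04522443, 0.01403775, 0.00440275]), 'grip_width': 0.08562862660396843}
top 454.13510443289243 280.92624522857426 211.52530862889523 [[-0.019, -0.995, 0.1, 0.45], [-1.0, 0.021, 0.012, -0.164], [-0.014, -0.099, -0.995, 0.966], [0.0, 0.0, 0.0, 1.0]]
side 482.3646518204757 281.32895701229154 207.56426661638014 [[-0.997, 0.049, -0.052, 0.563], [0.071, 0.568, -0.82, 0.546], [-0.01, -0.822, -0.57, 0.553], [0.0, 0.0, 0.0, 1.0]]
wrist 303.9914305950771 282.06761368776444 212.48271990761742 [[0.416, 0.875, 0.245, 0.146], [0.909, -0.4, -0.113, 0.481], [-0.001, 0.27, -0.963, 0.374], [0.0, 0.0, 0.0, 1.0]]
```

View pics/top0.png

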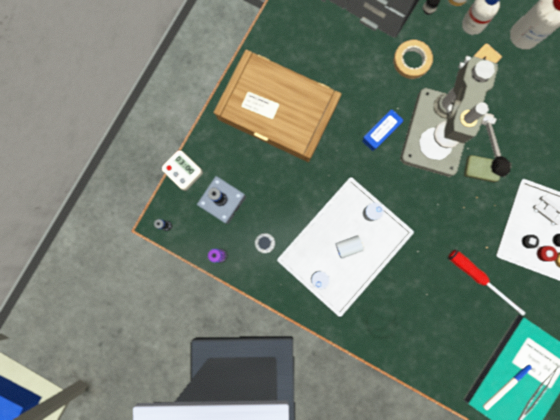

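View pics/side0.png

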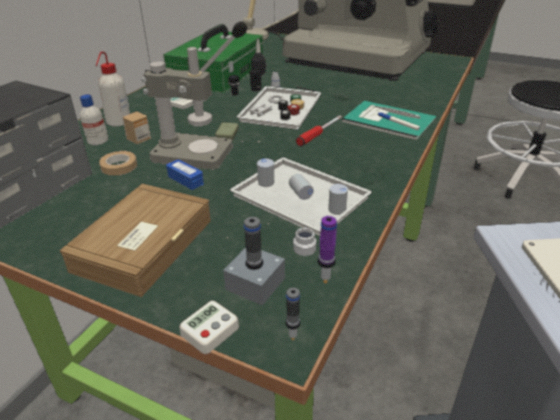

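View pics/wrist0.png

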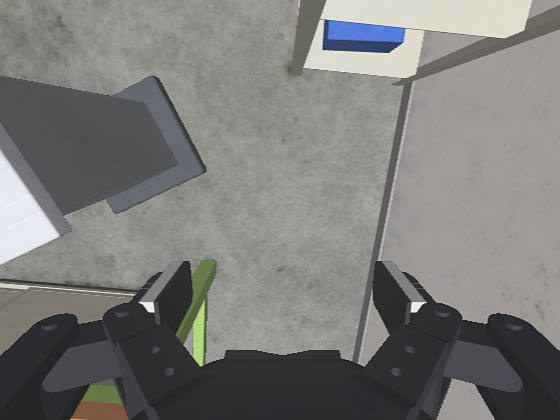

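The top view shows the tray near (345,245), the tipped sample at (348,246), neighbours at (373,212) and (320,279), the probe in its block at (219,198), the loupe at (265,243) and the timer at (181,169). The purple and small black probes are decoys. Next I'll enlarge the crops.

```bash
python3 - <<'E'
from h import *
import cv2
for n,(x0,y0,x1,y1) in {'top0':(265,170,425,290),'side0':(220,130,380,250)}.items():
    im=cv2.imread(f'pics/{n}.png')[y0:y1,x0:x1]; cv2.imwrite(f'pics/{n}_crop.png',cv2.resize(im,None,fx=5,fy=5,interpolation=cv2.INTER_CUBIC))
c=np.load('pics/top0.npz'); 
for uv in [(348,246),(373,208),(318,275),(216,192),(265,243),(181,169),(219,205),(205,197),(351,179),(413,232),(340,316),(278,260),(217,254),(160,222)]: print(uv,P(c,*uv).round(4))
X=cloud(c)
# heights >0.02 in tray region
for n in('top0','side0'):
    X=cloud(np.load(f'pics/{n}.npz')); m=(X[...,2]>0.022)&(X[...,2]<0.2)&(X[...,0]>0.2)&(X[...,0]<.65)&(X[...,1]>-.45)&(X[...,1]<0.2)
    k,l,s,ce=cv2.connectedComponentsWithStats(m.astype(np.uint8))
    for i in range(1,k):
        if s[i,4]>30:
            p=X[l==i]; print(n,i,s[i],'med',np.median(p,0).round(3),'min',p.min(0).round(3),'max',p.max(0).round(3))
E
```

```text
(348, 246) [ 0.4699 -0.2881  0.0373]
(373, 208) [ 0.545  -0.339   0.0527]
(318, 275) [ 0.4131 -0.2245  0.0527]
(216, 192) [ 0.5727 -0.0342  0.1323]
(265, 243) [ 0.4795 -0.1189  0.0312]
(181, 169) [0.6396 0.0569 0.0219]
(219, 205) [ 0.5573 -0.0281  0.0552]
(205, 197) [0.5754 0.0017 0.047 ]
(351, 179) [ 0.6115 -0.3022  0.0156]
(413, 232) [ 0.4974 -0.4311  0.0023]
(340, 316) [ 0.3257 -0.2712  0.0028]
(278, 260) [ 0.4441 -0.1446  0.0163]
(217, 254) [ 0.458  -0.0348  0.1283]
(160, 222) [0.522  0.0801 0.0955]
top0 5 [164 165  16  14  84] med [0.636 0.076 0.024] min [0.62  0.061 0.022] max [0.649 0.093 0.027]
top0 7 [174 164  23  22 118] med [0.631 0.05  0.023] min [0.605 0.025 0.022] max [0.65  0.071 0.027]
top0 15 [ 197  176   48   48 1224] med [ 0.566 -0.034  0.047] min [ 0.523 -0.077  0.022] max [0.618 0.018 0.136]
top0 22 [363 202  20  19 288] med [ 0.539 -0.339  0.052] min [ 0.522 -0.357  0.023] max [ 0.558 -0.323  0.057]
top0 23 [154 219  18  12 150] med [0.518 0.08  0.083] min [0.51  0.074 0.033] max [0.528 0.092 0.098]
top0 24 [255 234  19  18 233] med [ 0.48  -0.117  0.031] min [ 
[... 759 characters left out ...]
  -0.019  0.047] min [ 0.523 -0.07   0.022] max [0.619 0.019 0.134]
side0 6 [318 216  19  60 880] med [ 0.458 -0.02   0.088] min [ 0.442 -0.039  0.022] max [ 0.47  -0.014  0.13 ]
side0 7 [295 228  20  18 293] med [ 0.481 -0.113  0.031] min [ 0.464 -0.133  0.022] max [ 0.497 -0.099  0.039]
side0 8 [286 288  15  44 549] med [0.52  0.09  0.068] min [0.509 0.075 0.022] max [0.529 0.095 0.097]
side0 25 [221 313  12  10  60] med [0.614 0.056 0.023] min [0.606 0.047 0.022] max [0.622 0.065 0.026]
side0 33 [211 319   9  10  51] med [0.629 0.069 0.023] min [0.624 0.058 0.022] max [0.635 0.075 0.025]
side0 39 [201 330   9   8  52] med [0.643 0.083 0.024] min [0.637 0.077 0.022] max [0.649 0.09  0.026]
```

View pics/top0_crop.png

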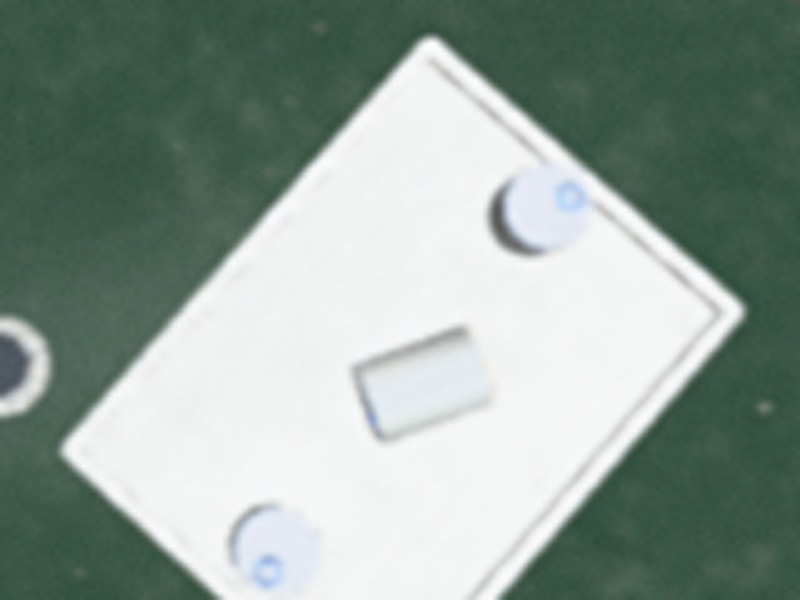

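View pics/side0_crop.png

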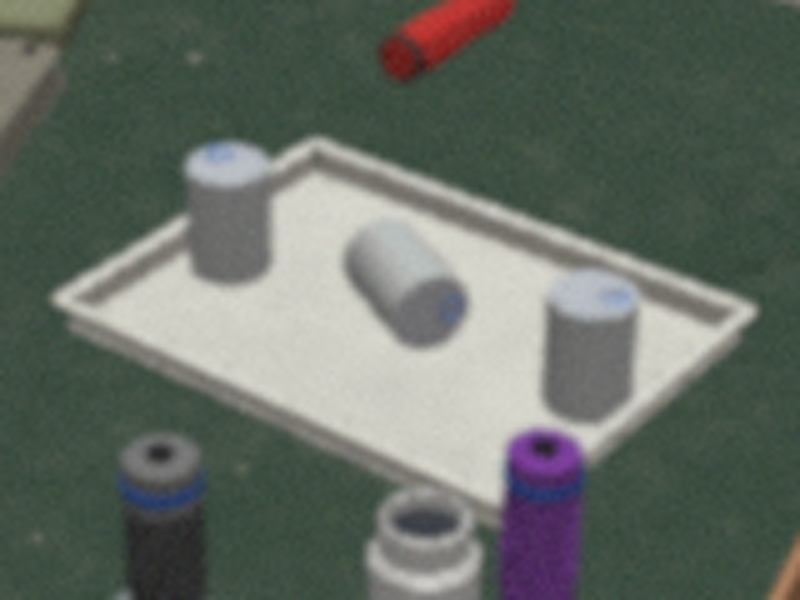

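```bash
cat > fit.py <<'E'
from h import *
from scipy.optimize import least_squares
def fitlying(X,c0,rad=.04):
    m=(np.hypot(X[...,0]-c0[0],X[...,1]-c0[1])<rad)&(X[...,2]>0.012)&(X[...,2]<.06); p=X[m]
    def d(q):
        x,y,th,z=q; a=np.array([np.cos(th),np.sin(th)]); r=p[:,:2]-[x,y]; s=r@a; t=r@[-a[1],a[0]]; w=p[:,2]-z
        rho=np.hypot(t,w); dx=rho-.018; dy=np.abs(s)-.025
        return np.hypot(np.maximum(dx,0),np.maximum(dy,0))+np.minimum(np.maximum(dx,dy),0)
    best=None
    for th in np.radians([80,110,140]):
        r=least_squares(d,[*c0,th,.02],loss='soft_l1',f_scale=.002)
        if best is None or r.cost<best.cost: best=r
    return best.x, np.abs(d(best.x)).mean(), len(p)
def fitstand(X,c0,R=.018,zlo=.02,zhi=.048,top=.0525,rad=.03):
    m=(np.hypot(X[...,0]-c0[0],X[...,1]-c0[1])<rad)&(X[...,2]>zlo)&(X[...,2]<top+.006); p=X[m]
    def d(q):
        rho=np.hypot(p[:,0]-q[0],p[:,1]-q[1])-R; dz=p[:,2]-q[2]
        return np.hypot(np.maximum(rho,0),np.maximum(dz,0))+np.minimum(np.maximum(rho,dz),0)
    r=least_squares(d,[*c0,top],loss='soft_l1',f_scale=.002); return r.x,np.abs(d(r.x)).mean(),len(p)
E
python3 - <<'E'
from fit import *
for n in('top0','side0'):
    X=cloud(np.load(f'pics/{n}.npz'))
    q,e,k=fitlying(X,(.47,-.29)); print(n,'lying',q.round(4),np.degrees(q[2]),e,k)
    A=fitstand(X,(.54,-.34)); B=fitstand(X,(.404,-.227)); print(A,B,'mid',(A[0]+B[0])/2, 'dist',np.linalg.norm(A[0]-B[0]))
    print('probe',fitstand(X,(.57,-.033),R=.012,zlo=.07,top=.133), 'floor',np.median(X[(abs(X[...,0]-.44)<.01)&(abs(X[...,1]+.33)<.01)],0))
    blk=X[(abs(X[...,2]-.046)<.006)&(abs(X[...,0]-.57)<.06)&(abs(X[...,1]+.03)<.06)]; print(blk.mean(0),cv2.minAreaRect(blk[:,:2].astype(np.float32)*1000))
E
```

```text
top0 lying [ 0.4694 -0.2915  1.8963  0.0201] 108.64830421373205 0.00100727510835806 448
(array([ 0.54006799, -0.3412586 ,  0.05291476]), np.float64(0.0010000949213779431), 291) (array([ 0.40424673, -0.22807616,  0.0529326 ]), np.float64(0.0010997171139841449), 264) mid [ 0.47215736 -0.28466738  0.05292368] dist 0.1767984159191984
probe (array([ 0.57048314, -0.02885335,  0.13248834]), np.float64(0.0008631325407927622), 193) floor [ 0.44031834 -0.32974398  0.00189859]
[ 0.56852865 -0.03092781  0.04693863] ((570.4412841796875, -28.948455810546875), (70.81120300292969, 70.04606628417969), 56.022796630859375)
side0 lying [ 0.4685 -0.2929  1.8946  0.0205] 108.54994633096675 0.0008364345372015526 406
(array([ 0.53899464, -0.34297802,  0.05327166]), np.float64(0.0009529623832012532), 333) (array([ 0.40295853, -0.22981505,  0.05312354]), np.float64(0.0008051566733772802), 399) mid [ 0.47097658 -0.28639654  0.0531976 ] dist 0.176951128573792
probe (array([ 0.57030233, -0.03038784,  0.13185151]), np.float64(0.0006486767286307037), 626) floor [ 0.43662738 -0.33283983  0.00238627]
[ 0.5701728  -0.0201683   0.04633169] ((570.2047119140625, -29.909164428710938), (73.49331665039062, 71.85792541503906), 55.06342697143555)
```

```bash
cat > plan.py <<'E'
from h import *
from scipy.spatial.transform import Rotation as Ro
up=np.array([0,0,1.])
th=np.radians(108.6); a=np.array([np.cos(th),np.sin(th),0])
def frame(z,y): 
    x=np.cross(y,z); return Ro.from_matrix(np.stack([x,y,z],1))
def grasp(t=22,sgn=1):
    t=np.radians(t); y=sgn*np.cross(up,a); return frame(-up*np.cos(t)-a*np.sin(t),y)
def delta(p,R):
    o=get_obs(); d=(np.array(p)-o['eef_pos'])/.5; r=(R*Ro.from_quat(o['tool_rot']).inv()).as_rotvec(degrees=True)/30
    n=max(np.linalg.norm(d)*500/41.7,np.linalg.norm(r)*30/7.16)
    print('t %.2f'%o['clock'],'p',o['eef_pos'].round(4),'shift',d.round(4),'rot',r.round(4),'minrows %.1f'%n,'w %.4f'%o['grip_width'],'F',o['ft_force'].round(2),'T',o['ft_torque'].round(3)); return d,r
E
python3 - <<'E'
from plan import *
c=np.array([.469,-.292,.020])
for s in(1,-1):
    delta([*(c+.005*a)[:2],.15],grasp(22,s))
E
```

```text
t 0.15 p [0.2082 0.4541 0.2416] shift [ 0.5185 -1.4827 -0.1832] rot [-0.6167  0.6911  4.3736] minrows 19.0 w 0.0855 F [ 0.53  0.55 -0.87] T [ 0.018 -0.018 -0.018]
t 0.15 p [0.2082 0.4541 0.2416] shift [ 0.5185 -1.4827 -0.1832] rot [-0.5583 -0.5067 -1.5389] minrows 19.0 w 0.0855 F [ 0.53  0.55 -0.87] T [ 0.018 -0.018 -0.018]
```

Emit:
move_arm(
  moves=[
    [[0.026,-0.074,0,-0.028,-0.025,-0.077,-1],[0.026,-0.074,0,-0.028,-0.025,-0.077,-1],[0.026,-0.074,0,-0.028,-0.025,-0.077,-1],[0.026,-0.074,0,-0.028,-0.025,-0.077,-1],[0.026,-0.074,0,-0.028,-0.025,-0.077,-1],[0.026,-0.074,0,-0.028,-0.025,-0.077,-1],[0.026,-0.074,0,-0.028,-0.025,-0.077,-1],[0.026,-0.074,0,-0.028,-0.025,-0.077,-1]],
  ],
)

```text
clock: 0.82
eef_pos: [0.3115, 0.1512, 0.2378]
tool_rot: [0.367, 0.927, -0.05, 0.065]
ft_force: [0.3, -0.3, 0.2]
grip_width: 0.0857
```

Emit:
move_arm(
  moves=[
    [[0.026,-0.074,0,-0.028,-0.025,-0.077,-1],[0.026,-0.074,0,-0.028,-0.025,-0.077,-1],[0.026,-0.074,0,-0.028,-0.025,-0.077,-1],[0.026,-0.074,0,-0.028,-0.025,-0.077,-1],[0.026,-0.074,0,-0.028,-0.025,-0.077,-1],[0.026,-0.074,0,-0.028,-0.025,-0.077,-1],[0.026,-0.074,0,-0.028,-0.025,-0.077,-1],[0.026,-0.074,0,-0.028,-0.025,-0.077,-1]],
  ],
)

```text
clock: 1.48
eef_pos: [0.4147, -0.1609, 0.2378]
tool_rot: [0.515, 0.842, -0.097, 0.128]
ft_force: [0.7, 0.1, 0.3]
grip_width: 0.0852
```

```bash
python3 - <<'E'
from plan import *
c=np.array([.469,-.292,.020])
print(get_obs()['joint_pos'].round(2))
delta([*(c+.005*a)[:2],.15],grasp(22,-1))
E
```

```text
[-0.19 -0.01 -0.34  1.06 -0.27  0.88]
t 1.48 p [ 0.4147 -0.1609  0.2378] shift [ 0.1055 -0.2528 -0.1756] rot [-0.0883 -0.1016 -0.2721] minrows 3.9 w 0.0852 F [0.7  0.11 0.3 ] T [ 0.337  0.089 -0.028]
```

Emit:
move_arm(
  moves=[
    [[0.021,-0.05,-0.035,-0.018,-0.02,-0.054,-1],[0.021,-0.05,-0.035,-0.018,-0.02,-0.054,-1],[0.021,-0.05,-0.035,-0.018,-0.02,-0.054,-1],[0.021,-0.05,-0.035,-0.018,-0.02,-0.054,-1],[0.021,-0.05,-0.035,-0.018,-0.02,-0.054,-1],[0,0,0,0,0,0,-1]],
  ],
)

```text
clock: 1.98
eef_pos: [0.4697, -0.2996, 0.1475]
tool_rot: [0.58, 0.791, -0.113, 0.159]
ft_force: [0.3, 0.3, 0.5]
grip_width: 0.0853
```

```bash
python3 - <<'E'
from plan import *
c=np.array([.469,-.292,.020])
delta([*(c+.005*a)[:2],.021],grasp(22,-1))
snap('wrist','w1');snap('side','s1')
E
```

```text
t 1.98 p [ 0.4697 -0.2996  0.1475] shift [-0.0045  0.0247 -0.253 ] rot [0.0127 0.016  0.0345] minrows 3.0 w 0.0853 F [0.26 0.32 0.52] T [0.368 0.148 0.038]
```

View pics/w1.png

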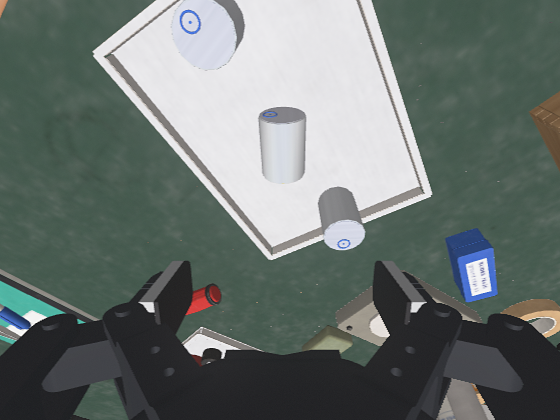

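Emit:
move_arm(
  moves=[
    [[-0.001,0.006,-0.05,0.003,0.004,0.009,-1],[-0.001,0.006,-0.05,0.003,0.004,0.009,-1],[-0.001,0.006,-0.05,0.003,0.004,0.009,-1],[-0.001,0.006,-0.05,0.003,0.004,0.009,-1],[0,0,0,0,0,0,-1]],
  ],
)

```text
clock: 2.5
eef_pos: [0.4705, -0.2828, 0.0542]
tool_rot: [0.569, 0.799, -0.108, 0.161]
ft_force: [0.0, 0.0, -0.4]
grip_width: 0.0853
```

```bash
python3 - <<'E'
from plan import *
c=np.array([.469,-.292,.020])
delta([*(c+.005*a)[:2],.021],grasp(22,-1))
snap('wrist','w2');snap('side','s2')
E
```

```text
t 2.50 p [ 0.4705 -0.2828  0.0542] shift [-0.0063 -0.0089 -0.0664] rot [ 0.0043  0.0211 -0.0187] minrows 0.8 w 0.0853 F [ 0.01  0.01 -0.41] T [ 0.389  0.189 -0.011]
```

View pics/w2.png

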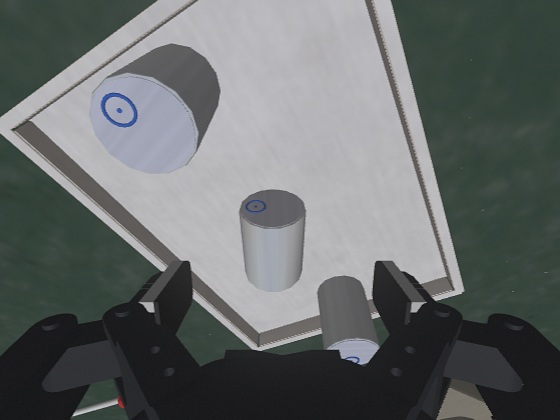

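View pics/s2.png

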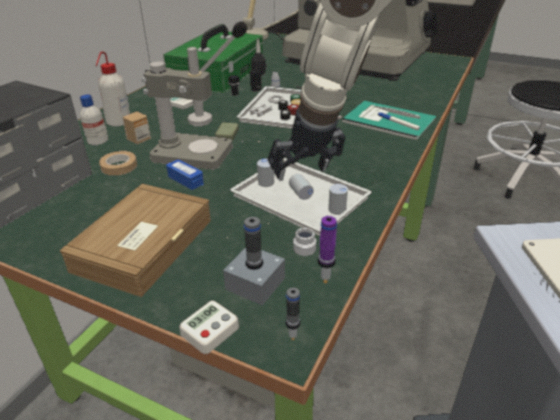

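Emit:
move_arm(
  moves=[
    [[-0.003,-0.004,-0.03,0.002,0.01,-0.009,-1],[-0.003,-0.004,-0.024,0.002,0.01,-0.009,-1],[0,0,-0.006,0,0,0,-1],[0,0,0,0,0,0,-1]],
  ],
)

```text
clock: 2.93
eef_pos: [0.4774, -0.2908, 0.0369]
tool_rot: [0.573, 0.795, -0.11, 0.167]
ft_force: [0.4, 0.2, 0.1]
grip_width: 0.0858
```

```bash
python3 - <<'E'
from plan import *
c=np.array([.469,-.292,.020])
delta([*(c+.005*a)[:2],.021],grasp(22,-1))
snap('wrist','w3')
E
```

```text
t 2.93 p [ 0.4774 -0.2908  0.0369] shift [-0.0199  0.007  -0.0318] rot [ 0.021   0.0406 -0.0019] minrows 0.5 w 0.0858 F [0.43 0.18 0.14] T [ 0.314  0.161 -0.044]
```

View pics/w3.png

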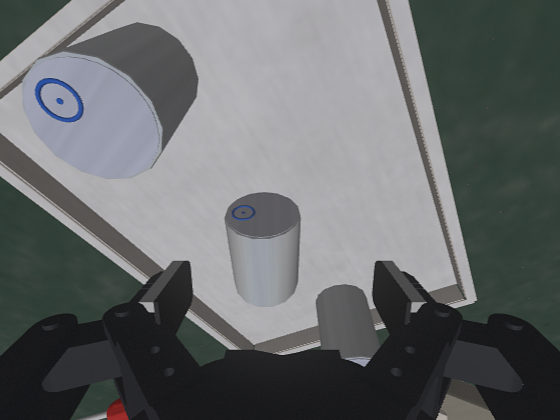

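```bash
python3 - <<'E'
from plan import *
o=get_obs();print(o['joint_pos'].round(3),o['joint_vel'].round(3))
E
```

```text
[-0.399  0.387 -0.481  0.416 -0.286  0.808] [ 0.    -0.003  0.003 -0.     0.    -0.001]
```

Emit:
move_arm(
  moves=[
    [[-0.02,0.007,0,0.02,0.04,0,-1],[0,0,0,0,0,0,-1]],
  ],
)

```text
clock: 3.15
eef_pos: [0.4687, -0.2879, 0.0394]
tool_rot: [0.572, 0.797, -0.111, 0.157]
ft_force: [0.2, -0.0, 0.3]
grip_width: 0.0854
```

```bash
python3 - <<'E'
from plan import *
c=np.array([.469,-.292,.020])
o=get_obs();print(o['joint_pos'].round(3),o['joint_vel'].round(3))
delta([*(c+.005*a)[:2],.021],grasp(22,-1))
E
```

```text
[-0.401  0.377 -0.482  0.446 -0.284  0.806] [ 0.003 -0.003  0.031 -0.048  0.003  0.003]
t 3.15 p [ 0.4687 -0.2879  0.0394] shift [-0.0027  0.0012 -0.0367] rot [ 0.0036  0.0063 -0.0019] minrows 0.4 w 0.0854 F [ 0.15 -0.    0.32] T [0.341 0.11  0.031]
```

Emit:
move_arm(
  moves=[
    [[-0.002,0.001,-0.02,0.003,0.006,-0.002,-1],[0,0,0,0,0,0,-1]],
  ],
)

```text
clock: 3.32
eef_pos: [0.4696, -0.2882, 0.031]
tool_rot: [0.573, 0.797, -0.111, 0.158]
ft_force: [-1.1, -0.6, -1.0]
grip_width: 0.0847
```

```bash
python3 - <<'E'
from plan import *
c=np.array([.469,-.292,.020])
o=get_obs();print(o['joint_pos'].round(3),o['joint_vel'].round(3),o['tau'].round(1))
delta([*(c+.005*a)[:2],.021],grasp(22,-1))
E
```

```text
[-0.401  0.393 -0.489  0.422 -0.284  0.808] [-0.001 -0.041  0.038  0.009 -0.008 -0.002] [  0.  -39.1  20.3  -2.5  -0.9   0. ]
t 3.32 p [ 0.4696 -0.2882  0.031 ] shift [-0.0044  0.0019 -0.02  ] rot [0.0044 0.0096 0.0005] minrows 0.2 w 0.0847 F [-1.07 -0.63 -1.04] T [ 0.305  0.166 -0.014]
```

Emit:
move_arm(
  moves=[
    [[-0.004,0.002,-0.012,0.004,0.01,0,-1],[-0.001,0,-0.008,0.0,0.0,0,-1],[0,0,0,0,0,0,-1]],
  ],
)

```text
clock: 3.57
eef_pos: [0.4679, -0.2874, 0.0202]
tool_rot: [0.573, 0.797, -0.111, 0.156]
ft_force: [-0.2, 0.6, 0.3]
grip_width: 0.0854
```

```bash
python3 - <<'E'
from plan import *
c=np.array([.469,-.292,.020])
o=get_obs();print(o['joint_pos'].round(3),o['joint_vel'].round(3),o['tau'].round(1))
delta([*(c+.005*a)[:2],.021],grasp(22,-1))
snap('wrist','w4'); snap('side','s4'); snap('top','t4')
E
```

```text
[-0.401  0.41  -0.499  0.398 -0.284  0.808] [-0.     0.005 -0.005  0.007 -0.001  0.   ] [  0.  -38.4  18.4  -2.1  -0.9  -0. ]
t 3.57 p [ 0.4679 -0.2874  0.0202] shift [-0.0009  0.0003  0.0016] rot [0.0015 0.0022 0.0004] minrows 0.0 w 0.0854 F [-0.16  0.64  0.32] T [ 0.357  0.089 -0.003]
```

View pics/w4.png

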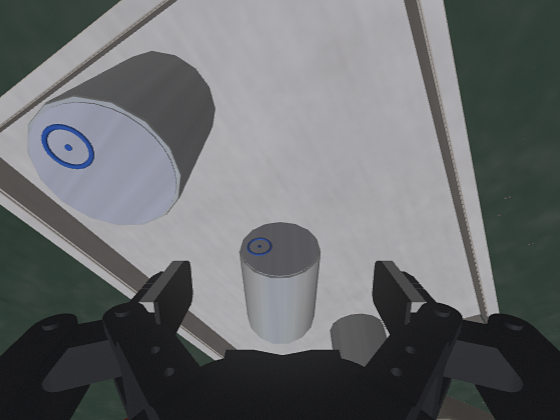

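View pics/s4.png

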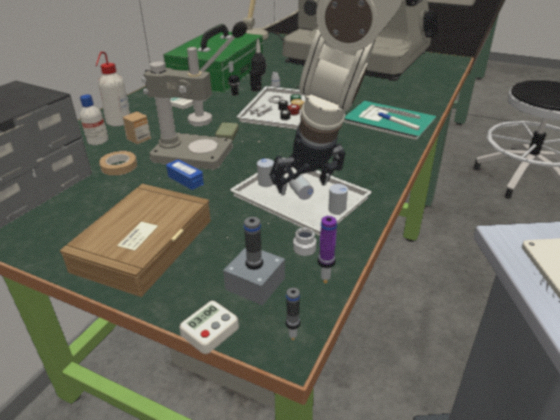

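View pics/t4.png

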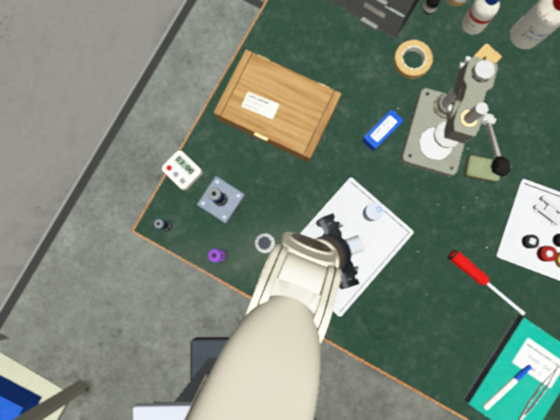

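The sample is centred between the pads (column 281), so I'll close.

Emit:
move_arm(
  moves=[
    [[0,0,0,0,0,0,1],[0,0,0,0,0,0,1],[0,0,0,0,0,0,1],[0,0,0,0,0,0,1],[0,0,0,0,0,0,1],[0,0,0,0,0,0,1],[0,0,0,0,0,0,1],[0,0,0,0,0,0,1]],
  ],
)

```text
clock: 4.38
eef_pos: [0.4685, -0.2879, 0.0217]
tool_rot: [0.573, 0.797, -0.111, 0.157]
ft_force: [-0.3, 1.2, 0.7]
grip_width: 0.0338
```

```bash
python3 - <<'E'
from plan import *
c=np.array([.469,-.292,.020])
delta([*(c+.005*a)[:2],.021],grasp(22,-1))
snap('wrist','w5')
E
```

```text
t 4.38 p [ 0.4685 -0.2879  0.0217] shift [-0.0023  0.0013 -0.0013] rot [0.0037 0.0051 0.0007] minrows 0.0 w 0.0338 F [-0.29  1.21  0.7 ] T [ 0.364  0.22  -0.009]
```

View pics/w5.png

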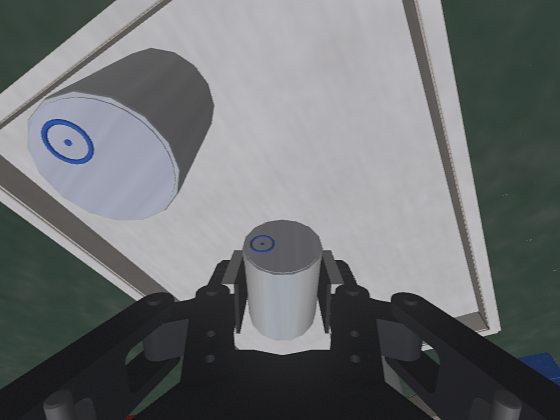

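Gripped, with an opening of 34 mm. Next I'll lift and check.

Emit:
move_arm(
  moves=[
    [[0,0,0.03,0,0,0,1],[0,0,0.05,0,0,0,1],[0,0,0.06,0,0,0,1],[0,0,0.06,0,0,0,1],[0,0,0.06,0,0,0,1],[0,0,0.04,0,0,0,1],[0,0,0,0,0,0,1]],
  ],
)

```text
clock: 5.02
eef_pos: [0.4571, -0.2805, 0.1653]
tool_rot: [0.572, 0.8, -0.111, 0.141]
ft_force: [1.6, 0.1, -5.0]
grip_width: 0.0339
```

```bash
cat >> plan.py <<'E'
def final(lean=5,yaw=-58.3):
    h=np.cross(a,up); R=Ro.from_rotvec(np.radians(90-lean)*h)*grasp(22,-1); return Ro.from_rotvec([0,0,np.radians(yaw)])*R
E
python3 - <<'E'
from plan import *
G=np.array([.4716,-.2855])
print(get_obs()['joint_pos'].round(2))
delta([*G,.17],final())
print(final().as_matrix().round(2))
E
```

```text
[-0.4   0.2  -0.32  0.82 -0.28  0.81]
t 5.02 p [ 0.4571 -0.2805  0.1653] shift [ 0.029  -0.01    0.0093] rot [ 2.842  -0.5533 -1.5996] minrows 13.9 w 0.0339 F [ 1.55  0.13 -4.96] T [0.61 0.03 0.06]
[[ 0.29  0.77  0.57]
 [ 0.35 -0.64  0.69]
 [ 0.89  0.   -0.45]]
```

Emit:
move_arm(
  moves=[
    [[0.004,-0.001,0.02,0.178,-0.035,-0.1,1],[0.004,-0.001,0.02,0.178,-0.035,-0.1,1],[0.004,-0.001,0.02,0.178,-0.035,-0.1,1],[0.004,-0.001,0.02,0.178,-0.035,-0.1,1],[0.004,-0.001,0,0.178,-0.035,-0.1,1],[0.004,-0.001,0,0.178,-0.035,-0.1,1],[0.004,-0.001,0,0.178,-0.035,-0.1,1],[0,0,0,0.178,-0.035,-0.1,1]],
  ],
)

```text
clock: 5.68
eef_pos: [0.4661, -0.2753, 0.1919]
tool_rot: [0.74, 0.634, 0.215, -0.061]
ft_force: [-0.3, 0.2, -6.1]
grip_width: 0.034
```

```bash
python3 - <<'E'
from plan import *
G=np.array([.4716,-.2855])
print(get_obs()['joint_pos'].round(2))
delta([*G,.17],final())
E
```

```text
[-0.77  0.4   0.02  1.28  0.44  0.94]
t 5.68 p [ 0.4661 -0.2753  0.1919] shift [ 0.0109 -0.0204 -0.0438] rot [ 1.3324 -0.2571 -0.7969] minrows 6.6 w 0.0340 F [-0.32  0.15 -6.13] T [-0.708  0.532 -0.007]
```

Emit:
move_arm(
  moves=[
    [[0.0015,-0.003,0,0.178,-0.035,-0.106,1],[0.0015,-0.003,0,0.178,-0.035,-0.106,1],[0.0015,-0.003,0,0.178,-0.035,-0.106,1],[0.0015,-0.003,0,0.178,-0.035,-0.106,1],[0.0015,-0.003,0,0.178,-0.035,-0.106,1],[0.0015,-0.003,0,0.178,-0.035,-0.106,1],[0.0015,-0.003,0,0.178,-0.035,-0.106,1],[0,0,0,0,0,0,1]],
  ],
)

```text
clock: 6.35
eef_pos: [0.4643, -0.2886, 0.1677]
tool_rot: [0.776, 0.366, 0.461, -0.227]
ft_force: [-1.1, -0.4, -6.4]
grip_width: 0.0344
```

```bash
python3 - <<'E'
from plan import *
G=np.array([.4716,-.2855])
print(get_obs()['joint_pos'].round(2))
delta([*G,.17],final())
snap('side','s6'); snap('top','t6'); snap('wrist','w6')
E
```

```text
[-1.02  0.69  0.04  1.49  0.98  0.94]
t 6.35 p [ 0.4643 -0.2886  0.1677] shift [0.0147 0.0062 0.0046] rot [ 0.0106 -0.0458 -0.0254] minrows 0.2 w 0.0344 F [-1.05 -0.36 -6.43] T [-1.479  1.23   0.094]
```

View pics/s6.png

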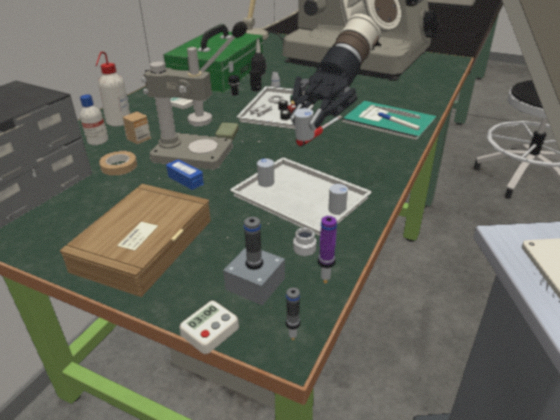

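View pics/t6.png

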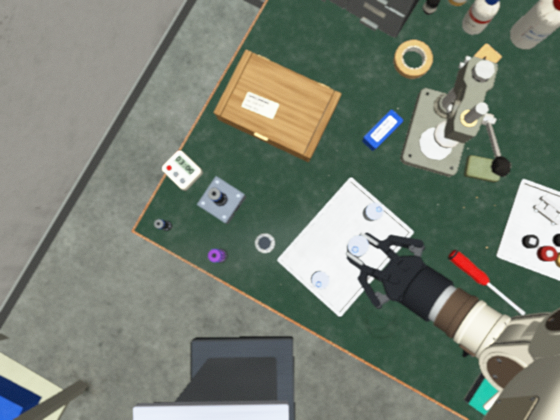

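View pics/w6.png

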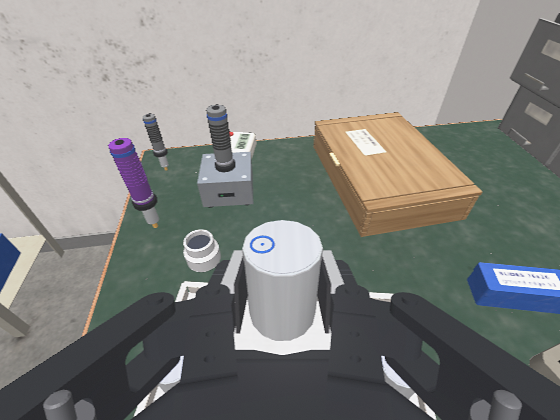

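```bash
python3 - <<'E'
from plan import *
from scipy.optimize import least_squares
R0=grasp(22,-1)
t=R0.inv().apply(np.array([.469,-.292,.020])-[.4685,-.2879,.0217]); print('sample in tool',t.round(4), 'axis in tool',R0.inv().apply(a).round(3))
p0,q0=np.array([0.4643,-0.2886,0.1677]),Ro.from_quat([0.776,0.366,0.461,-0.227])
c=p0+q0.apply(t); ax=q0.apply(R0.inv().apply(a)); print('pred centre',c.round(4),'axis',ax.round(3))
for n in('t6','s6'):
    X=cloud(np.load(f'pics/{n}.npz')); tc=c+.025*ax
    m=np.linalg.norm(X-tc,axis=-1)<.017; p=X[m]; m2=abs((p-tc)@ax)<.006; print(n,p[m2].mean(0).round(4),len(p[m2]),'pred',tc.round(4)); 
    pp=p[m2]; u,s,v=np.linalg.svd(pp-pp.mean(0)); print('normal',v[2].round(3))
E
```

```text
sample in tool [-0.0031 -0.0008  0.0031] axis in tool [ 0.927 -0.    -0.375]
pred centre [ 0.4644 -0.2871  0.1635] axis [0.079 0.074 0.994]
t6 [ 0.4668 -0.2849  0.1885] 296 pred [ 0.4664 -0.2852  0.1884]
normal [0.075 0.084 0.994]
s6 [ 0.4667 -0.2841  0.1878] 134 pred [ 0.4664 -0.2852  0.1884]
normal [-0.079 -0.085 -0.993]
```

Emit:
move_arm(
  moves=[
    [[0.009,0.004,-0.03,0.004,-0.02,-0.01,1],[0.009,0.004,-0.04,0.004,-0.02,-0.01,1],[0.002,0,-0.04,0,0,0,1],[0.002,0,-0.04,0,0,0,1],[0.002,0,-0.04,0,0,0,1],[0,0,-0.02,0,0,0,1],[0,0,0,0,0,0,1]],
  ],
)

```text
clock: 7.08
eef_pos: [0.4861, -0.2848, 0.0718]
tool_rot: [0.768, 0.386, 0.467, -0.205]
ft_force: [-0.7, -0.6, -4.6]
grip_width: 0.034
```

```bash
cat >> plan.py <<'E'
TS=np.array([-0.0031,-0.0008,0.0031]); TA=np.array([.927,0,-.375])
def held():
    o=get_obs(); R=Ro.from_quat(o['tool_rot']); ax=R.apply(TA); c=o['eef_pos']+R.apply(TS); f=c-.025*ax
    print('foot',f.round(4),'lean',np.degrees(np.arccos(ax[2])).round(1),'lowest',(f[2]-.018*np.hypot(*ax[:2])).round(4),'xy err to gap(units)',((np.array([.4716,-.2855])-f[:2])/.5).round(4))
E
python3 - <<'E'
from plan import *
delta([.4735,-.2851,.042],final()); held()
E
```

```text
t 7.08 p [ 0.4861 -0.2848  0.0718] shift [-0.0253 -0.0005 -0.0596] rot [ 0.0971  0.0321 -0.0497] minrows 0.8 w 0.0340 F [-0.67 -0.62 -4.55] T [-1.319  1.115  0.014]
foot [ 0.4855 -0.2865  0.0428] lean 7.1 lowest 0.0405 xy err to gap(units) [-0.0278  0.0019]
```

Emit:
move_arm(
  moves=[
    [[-0.02,0.001,-0.01,0.05,0.02,-0.025,1],[-0.008,0.001,-0.01,0.04,0.01,-0.02,1],[0,0,0,0,0,0,1]],
  ],
)

```text
clock: 7.33
eef_pos: [0.473, -0.2839, 0.0647]
tool_rot: [0.771, 0.366, 0.473, -0.22]
ft_force: [-0.5, 0.4, -5.3]
grip_width: 0.0339
```

```bash
python3 - <<'E'
from plan import *
delta([.4735,-.2851,.042],final()); held()
E
```

```text
t 7.33 p [ 0.473  -0.2839  0.0647] shift [ 0.001  -0.0024 -0.0453] rot [ 0.0123  0.0066 -0.0086] minrows 0.5 w 0.0339 F [-0.47  0.35 -5.26] T [-1.372  1.145  0.009]
foot [ 0.472  -0.2842  0.0356] lean 5.2 lowest 0.034 xy err to gap(units) [-0.0007 -0.0026]
```

Emit:
move_arm(
  moves=[
    [[-0.001,-0.001,-0.015,0.006,0.003,-0.004,1],[-0.002,-0.001,-0.015,0.006,0.003,-0.004,1],[-0.001,0,-0.012,0,0,0,1],[0,0,0,0,0,0,1]],
  ],
)

```text
clock: 7.67
eef_pos: [0.4707, -0.2872, 0.0435]
tool_rot: [0.772, 0.362, 0.474, -0.22]
ft_force: [-0.0, 0.3, -4.0]
grip_width: 0.0339
```

```bash
python3 - <<'E'
from plan import *
delta([.4735,-.2851,.042],final()); held(); snap('side','s7')
E
```

```text
t 7.67 p [ 0.4707 -0.2872  0.0435] shift [ 0.0055  0.0042 -0.003 ] rot [0.0054 0.0043 0.0052] minrows 0.1 w 0.0339 F [-0.04  0.29 -4.02] T [-1.363  1.188  0.075]
foot [ 0.4697 -0.2874  0.0144] lean 5.0 lowest 0.0129 xy err to gap(units) [0.0039 0.0038]
```

View pics/s7.png

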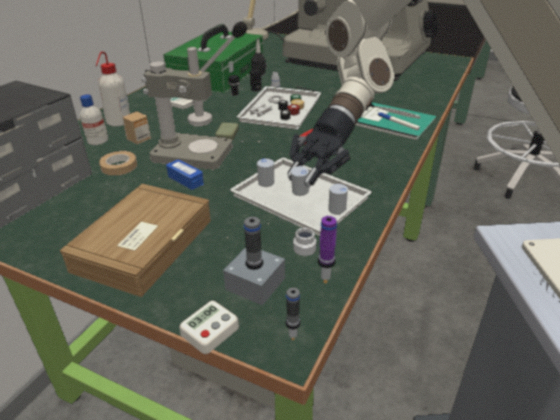

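Emit:
move_arm(
  moves=[
    [[0.004,0.004,-0.01,0,0,0,1],[0.001,0.001,-0.007,0,0,0,1],[0,0,0,0,0,0,1]],
  ],
)

```text
clock: 7.97
eef_pos: [0.4739, -0.285, 0.0349]
tool_rot: [0.772, 0.362, 0.474, -0.219]
ft_force: [0.6, 0.1, -4.5]
grip_width: 0.0338
```

```bash
python3 - <<'E'
from plan import *
delta([.4735,-.2851,.033],final(4)); held()
E
```

```text
t 7.97 p [ 0.4739 -0.285   0.0349] shift [-0.0009 -0.0001 -0.0039] rot [ 0.0319 -0.0148  0.0064] minrows 0.1 w 0.0338 F [ 0.58  0.1  -4.54] T [-1.321  1.168  0.01 ]
foot [ 0.4729 -0.2852  0.0058] lean 5.0 lowest 0.0043 xy err to gap(units) [-0.0026 -0.0005]
```

Emit:
move_arm(
  moves=[
    [[-0.003,0,-0.003,0.06,-0.03,0.012,1],[0,0,-0.001,0,0,0,1]],
  ],
)

```text
clock: 8.13
eef_pos: [0.473, -0.2846, 0.0336]
tool_rot: [0.763, 0.359, 0.486, -0.23]
ft_force: [-0.0, -0.1, -5.1]
grip_width: 0.0342
```

```bash
python3 - <<'E'
from plan import *
delta([.4735,-.2851,.033],final(3)); held()
E
```

```text
t 8.13 p [ 0.473  -0.2846  0.0336] shift [ 0.001  -0.001  -0.0011] rot [-0.0033 -0.0028 -0.0071] minrows 0.0 w 0.0342 F [-0.04 -0.12 -5.13] T [-1.408  1.123 -0.013]
foot [ 0.4724 -0.2839  0.0045] lean 3.0 lowest 0.0036 xy err to gap(units) [-0.0017 -0.0032]
```

Emit:
move_arm(
  moves=[
    [[-0.001,-0.002,-0.004,0,0,0,1],[0,0,0,0,0,0,1]],
  ],
)

```text
clock: 8.3
eef_pos: [0.4733, -0.2853, 0.0334]
tool_rot: [0.763, 0.357, 0.487, -0.231]
ft_force: [0.4, 0.4, -3.8]
grip_width: 0.034
```

```bash
python3 - <<'E'
from plan import *
delta([.4735,-.2851,.033],final(3)); held()
E
```

```text
t 8.30 p [ 0.4733 -0.2853  0.0334] shift [ 0.0004  0.0005 -0.0008] rot [-0.0102 -0.0009 -0.0018] minrows 0.0 w 0.0340 F [ 0.39  0.4  -3.82] T [-1.351  1.118  0.015]
foot [ 0.4728 -0.2845  0.0043] lean 2.8 lowest 0.0035 xy err to gap(units) [-0.0024 -0.002 ]
```

Emit:
move_arm(
  moves=[
    [[-0.001,-0.001,-0.005,0,0,0,1],[-0.001,-0.001,-0.004,0,0,0,1]],
  ],
)

```text
clock: 8.47
eef_pos: [0.4731, -0.2859, 0.0329]
tool_rot: [0.762, 0.355, 0.489, -0.231]
ft_force: [-3.8, 3.2, 5.7]
grip_width: 0.034
```

```bash
python3 - <<'E'
from plan import *
delta([.4735,-.2851,.033],final(3)); held()
E
```

```text
t 8.47 p [ 0.4731 -0.2859  0.0329] shift [0.0008 0.0015 0.0001] rot [-0.0194  0.003   0.0056] minrows 0.1 w 0.0340 F [-3.77  3.22  5.67] T [0.623 0.131 0.905]
foot [ 0.4727 -0.2849  0.0039] lean 2.5 lowest 0.0031 xy err to gap(units) [-0.0021 -0.0012]
```

Emit:
move_arm(
  moves=[
    [[0,0,0,0,0,0,0],[0,0,0,0,0,0,-0.1],[0,0,0,0,0,0,-0.3],[0,0,0,0,0,0,-0.6],[0,0,0,0,0,0,-1],[0,0,0,0,0,0,-1],[0,0,0,0,0,0,-1],[0,0,0,0,0,0,-1]],
  ],
)

```text
clock: 9.13
eef_pos: [0.4755, -0.2878, 0.0362]
tool_rot: [0.762, 0.357, 0.491, -0.227]
ft_force: [0.2, -0.1, 0.8]
grip_width: 0.0856
```

```bash
python3 - <<'E'
from plan import *
delta([.4735,-.2851,.033],final(3)); snap('wrist','w8'); snap('side','s8'); c=snap('top','t8')
E
```

```text
t 9.13 p [ 0.4755 -0.2878  0.0362] shift [-0.004   0.0055 -0.0064] rot [-0.0076  0.0162  0.0095] minrows 0.1 w 0.0856 F [ 0.19 -0.07  0.81] T [-0.717  0.572  0.021]
```

View pics/w8.png

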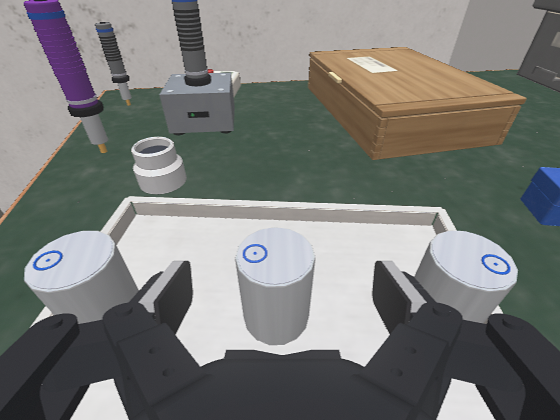

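View pics/t8.png

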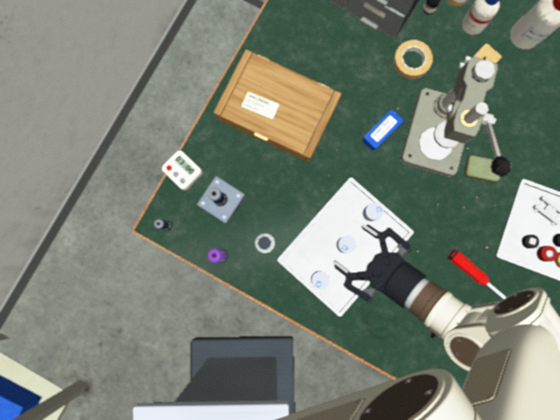

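It stands. I'll fit all three samples.

```bash
python3 - <<'E'
from fit import *
for n in('t8','s8','w8'):
    X=cloud(np.load(f'pics/{n}.npz'))
    A=fitstand(X,(.54,-.34),rad=.022)[0]; B=fitstand(X,(.404,-.227),rad=.022)[0]; S=fitstand(X,(.4716,-.2855),rad=.022)
    u=(A-B)[:2]; L=np.linalg.norm(u); u/=L; d=(S[0]-(A+B)/2)[:2]
    print(n,A.round(4),B.round(4),S[0].round(4),S[1:],'along %.1f across %.1f mm L %.1f'%(d@u*1e3,(d@[-u[1],u[0]])*1e3,L*1e3))
E
```

```text
t8 [ 0.54   -0.3411  0.0526] [ 0.4039 -0.2281  0.053 ] [ 0.4741 -0.2836  0.053 ] (np.float64(0.0012467685777593565), 272) along 1.1 across 2.1 mm L 176.9
s8 [ 0.5389 -0.3429  0.0534] [ 0.4029 -0.2296  0.053 ] [ 0.4735 -0.2855  0.0531] (np.float64(0.0008287637215257108), 358) along 1.5 across 2.3 mm L 177.0
w8 [ 0.54   -0.3441  0.0523] [ 0.4034 -0.2306  0.0524] [ 0.474  -0.2864  0.0524] (np.float64(0.00032748366154496095), 6528) along 1.2 across 2.2 mm L 177.5
```

Emit:
move_arm(
  moves=[
    [[-0.02,-0.026,0.02,0,0,0,-1],[-0.023,-0.028,0.03,0,0,0,-1],[-0.023,-0.028,0.04,0,0,0,-1],[-0.023,-0.028,0.05,0,0,0,-1],[-0.02,-0.026,0.06,0,0,0,-1],[0,0,0.06,0,0,0,-1],[0,0,0.06,0,0,0,-1],[0,0,0,0,0,0,-1]],
  ],
)

```text
clock: 9.95
eef_pos: [0.4165, -0.3549, 0.1999]
tool_rot: [0.762, 0.354, 0.491, -0.232]
ft_force: [0.2, -0.2, 1.1]
grip_width: 0.0852
```

```bash
cat >> plan.py <<'E'
def vert(deg): 
    t=np.radians(deg); return frame(-up,np.array([np.cos(t),np.sin(t),0]))
E
python3 - <<'E'
from plan import *
print(get_obs()['joint_pos'].round(2))
delta([.5704,-.0296,.22],vert(-3)); snap('top','t9')
E
```

```text
[-1.16  0.78  0.22  1.8   0.95  0.69]
t 9.95 p [ 0.4165 -0.3549  0.1999] shift [0.3078 0.6506 0.0401] rot [-2.0763  0.8048  1.0966] minrows 10.4 w 0.0852 F [ 0.17 -0.16  1.14] T [-0.696  0.514 -0.068]
```

View pics/t9.png

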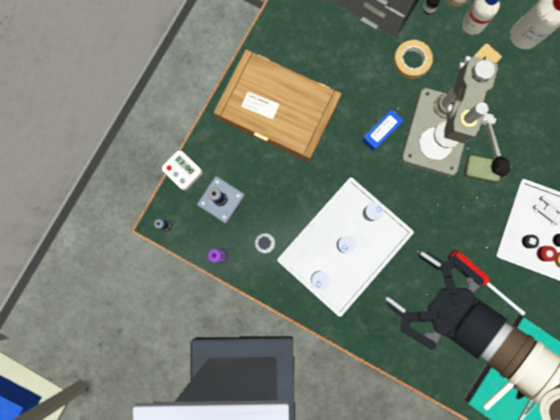

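Emit:
move_arm(
  moves=[
    [[0,0.01,0.05,-0.173,0.067,0.091,-1],[0,0.02,0.05,-0.173,0.067,0.091,-1],[0.01,0.04,0.03,-0.173,0.067,0.091,-1],[0.02,0.05,0,-0.173,0.067,0.091,-1],[0.03,0.06,0,-0.173,0.067,0.091,-1],[0.03,0.06,0,-0.173,0.067,0.091,-1],[0.03,0.06,0,-0.173,0.067,0.091,-1],[0.03,0.06,0,-0.173,0.067,0.091,-1]],
  ],
)

```text
clock: 10.67
eef_pos: [0.4878, -0.1771, 0.2379]
tool_rot: [0.785, 0.591, 0.163, -0.084]
ft_force: [-0.9, 0.2, -1.3]
grip_width: 0.0853
```

```bash
python3 - <<'E'
from plan import *
print(get_obs()['joint_pos'].round(2))
delta([.5704,-.0296,.22],vert(-3))
E
```

```text
[-0.55  0.3   0.02  1.33  0.37  1.29]
t 10.67 p [ 0.4878 -0.1771  0.2379] shift [ 0.1653  0.295  -0.0358] rot [-0.6662  0.2317  0.4291] minrows 4.1 w 0.0853 F [-0.94  0.22 -1.33] T [-0.29   0.184 -0.053]
```

Emit:
move_arm(
  moves=[
    [[0.027,0.048,0,-0.11,0.039,0.071,-1],[0.027,0.048,0,-0.11,0.039,0.071,-1],[0.027,0.048,0,-0.11,0.039,0.071,-1],[0.027,0.048,0,-0.11,0.039,0.071,-1],[0.027,0.048,0,-0.11,0.039,0.071,-1],[0.027,0.048,0,-0.11,0.039,0.071,-1],[0,0,0,0,0,0,-1]],
  ],
)

```text
clock: 11.25
eef_pos: [0.573, -0.0139, 0.2336]
tool_rot: [0.716, 0.698, -0.008, 0.004]
ft_force: [0.4, -0.1, 0.2]
grip_width: 0.0855
```

```bash
python3 - <<'E'
from plan import *
print(get_obs()['joint_pos'].round(2))
delta([.5704,-.0296,.22],vert(-3)); snap('wrist','w10')
E
```

```text
[-0.02  0.39  0.2   1.38 -0.02  1.58]
t 11.25 p [ 0.573  -0.0139  0.2336] shift [-0.0052 -0.0314 -0.0272] rot [ 0.0305 -0.0111 -0.0523] minrows 0.5 w 0.0855 F [ 0.36 -0.1   0.18] T [-0.017 -0.105  0.011]
```

View pics/w10.png

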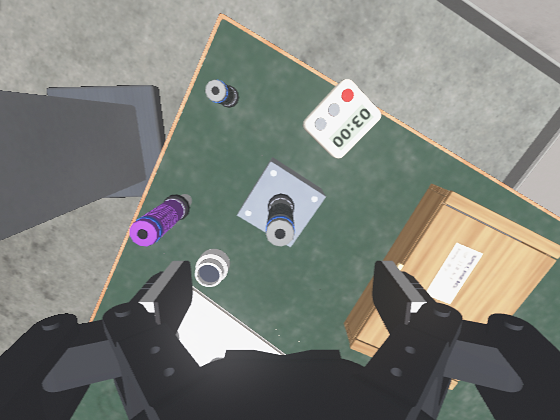

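```bash
python3 - <<'E'
from fit import *
for n in('t9','w10'):
    X=cloud(np.load(f'pics/{n}.npz'))
    print(n,'probe',fitstand(X,(.5704,-.0296),R=.012,zlo=.07,top=.132,rad=.016))
    m=(X[...,2]>.02)&(abs(X[...,0]-.65)<.08)&(abs(X[...,1]+.05)<.15); p=X[m]
    d=np.hypot(p[:,0]-.5704,p[:,1]+.0296); q=p[d>.055]; i=np.argsort(np.hypot(q[:,0]-.5704,q[:,1]+.0296))[:200:40]; print(q[i].round(3))
    q=p[(abs(p[:,1]+.03)<.03)&(p[:,0]>.61)]; print('box in finger band',q.min(0) if len(q) else None,q.max(0) if len(q) else None)
E
```

```text
t9 probe (array([ 0.570548  , -0.02881665,  0.13211411]), np.float64(0.0007882818817465174), 197)
[[0.618 0.032 0.021]
 [0.612 0.044 0.021]
 [0.614 0.049 0.02 ]
 [0.643 0.029 0.022]
 [0.62  0.054 0.023]]
box in finger band [ 0.61002528 -0.05967814  0.04434691] [ 0.72989067 -0.01504775  0.05154897]
w10 probe (array([ 0.57080453, -0.03180069,  0.13149574]), np.float64(0.0004675442346239229), 1058)
[[ 0.625 -0.023  0.286]
 [ 0.619 -0.004  0.278]
 [ 0.619 -0.003  0.292]
 [ 0.621 -0.008  0.294]
 [ 0.62  -0.005  0.26 ]]
box in finger band [ 0.61002637 -0.034055    0.02005575] [ 6.48966111e-01 -9.60518956e-05  3.15532353e-01]
```

Emit:
move_arm(
  moves=[
    [[-0.005,-0.025,-0.02,0.03,-0.01,-0.05,-1],[0,-0.008,-0.04,0,0,0,-1],[0,0,-0.04,0,0,0,-1],[0,0,-0.04,0,0,0,-1],[0,0,0,0,0,0,-1]],
  ],
)

```text
clock: 11.72
eef_pos: [0.5662, -0.0339, 0.1567]
tool_rot: [0.726, 0.687, -0.002, -0.003]
ft_force: [-1.0, -0.4, 0.8]
grip_width: 0.0855
```

```bash
python3 - <<'E'
from plan import *
delta([.5706,-.0303,.086],vert(-3))
E
```

```text
t 11.72 p [ 0.5662 -0.0339  0.1567] shift [ 0.0087  0.0073 -0.1414] rot [-0.0026 -0.0136  0.0046] minrows 1.7 w 0.0855 F [-1.03 -0.42  0.79] T [0.053 0.006 0.016]
```

Emit:
move_arm(
  moves=[
    [[0.008,0.007,-0.015,-0.002,-0.012,0.004,-1],[0,0,-0.02,0,0,0,-1],[0,0,-0.02,0,0,0,-1],[0,0,0,0,0,0,-1]],
  ],
)

```text
clock: 12.05
eef_pos: [0.5694, -0.0329, 0.127]
tool_rot: [0.727, 0.687, -0.0, -0.001]
ft_force: [-0.3, 0.5, 0.6]
grip_width: 0.0856
```

```bash
python3 - <<'E'
from plan import *
delta([.5706,-.0303,.086],vert(-3)); snap('wrist','w11')
E
```

```text
t 12.05 p [ 0.5694 -0.0329  0.127 ] shift [ 0.0024  0.0053 -0.0821] rot [-0.0013 -0.0033  0.0095] minrows 1.0 w 0.0856 F [-0.34  0.46  0.58] T [-0.002  0.007  0.003]
```

View pics/w11.png

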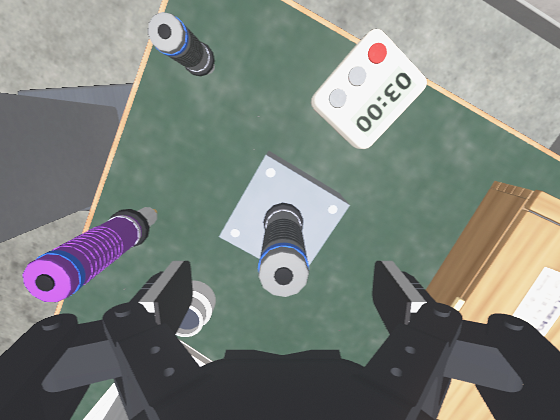

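Emit:
move_arm(
  moves=[
    [[0.002,0.005,-0.02,0,0,0.009,-1],[0,0,-0.025,0,0,0,-1],[0,0,-0.025,0,0,0,-1],[0,0,-0.015,0,0,0,-1],[0,0,0,0,0,0,-1]],
  ],
)

```text
clock: 12.52
eef_pos: [0.5744, -0.0298, 0.0862]
tool_rot: [0.725, 0.689, 0.003, 0.003]
ft_force: [0.2, -0.1, -0.8]
grip_width: 0.0858
```

```bash
python3 - <<'E'
from plan import *
delta([.5706,-.0303,.086],vert(-3))
E
```

```text
t 12.52 p [ 0.5744 -0.0298  0.0862] shift [-0.0076 -0.0011 -0.0004] rot [-0.0008  0.0158 -0.0026] minrows 0.1 w 0.0858 F [ 0.2  -0.1  -0.79] T [-0.016  0.036 -0.01 ]
```

Emit:
move_arm(
  moves=[
    [[-0.007,-0.001,0,0,0.014,-0.002,-1],[0,0,0,0,0,0,-1]],
  ],
)

```text
clock: 12.68
eef_pos: [0.5708, -0.0299, 0.0863]
tool_rot: [0.725, 0.689, 0.0, -0.0]
ft_force: [-0.5, 0.1, -0.7]
grip_width: 0.0852
```

```bash
python3 - <<'E'
from plan import *
delta([.5706,-.0303,.086],vert(-3)); snap('wrist','w12')
E
```

```text
t 12.68 p [ 0.5708 -0.0299  0.0863] shift [-0.0004 -0.0007 -0.0006] rot [-0.001   0.0005 -0.0016] minrows 0.0 w 0.0852 F [-0.5   0.07 -0.73] T [-0.007 -0.03  -0.   ]
```

View pics/w12.png

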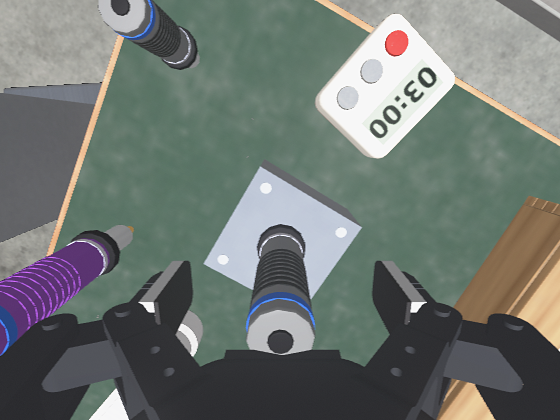

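The probe is centred between the pads and the tool is vertical to 0.1°, so I'll close.

Emit:
move_arm(
  moves=[
    [[0,0,0,0,0,0,1],[0,0,0,0,0,0,1],[0,0,0,0,0,0,1],[0,0,0,0,0,0,1],[0,0,0,0,0,0,1],[0,0,0,0,0,0,1],[0,0,0,0,0,0,1],[0,0,0,0,0,0,1]],
  ],
)

```text
clock: 13.4
eef_pos: [0.5718, -0.03, 0.0891]
tool_rot: [0.725, 0.689, 0.002, 0.001]
ft_force: [-1.0, -0.4, -0.0]
grip_width: 0.0228
```

```bash
python3 - <<'E'
from plan import *
delta([.5706,-.0303,.086],vert(-3)); snap('wrist','w13')
E
```

```text
t 13.40 p [ 0.5718 -0.03    0.0891] shift [-0.0024 -0.0007 -0.0061] rot [-0.001   0.0075 -0.0015] minrows 0.1 w 0.0228 F [-1.01 -0.38 -0.01] T [ 0.012  0.184 -0.006]
```

View pics/w13.png

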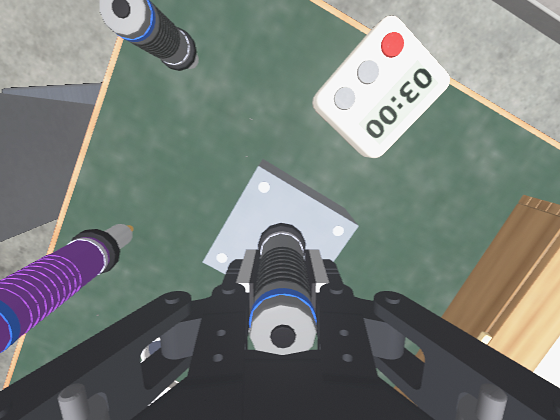

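Emit:
move_arm(
  moves=[
    [[0,0,0.02,0,0,0,1],[0,0,0.03,0,0,0,1],[0,0,0.03,0,0,0,1],[0,0,0.03,0,0,0,1],[0,0,0.02,0,0,0,1],[0,0,0,0,0,0,1]],
  ],
)

```text
clock: 13.95
eef_pos: [0.5717, -0.03, 0.1577]
tool_rot: [0.725, 0.689, 0.001, 0.001]
ft_force: [0.8, -0.2, -1.2]
grip_width: 0.0226
```

```bash
python3 - <<'E'
from plan import *
delta([.5706,-.0303,.2],vert(-3)); snap('side','s14')
E
```

```text
t 13.95 p [ 0.5717 -0.03    0.1577] shift [-0.0021 -0.0006  0.0847] rot [-0.0009  0.0057 -0.0014] minrows 1.0 w 0.0226 F [ 0.78 -0.24 -1.23] T [-0.041 -0.073 -0.055]
```

View pics/s14.png

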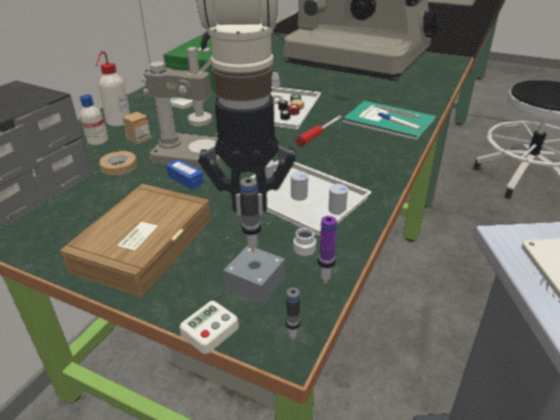

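```bash
cat > ring.py <<'E'
from fit import *
def ring(n,S=(.474,-.2855),dbg=0):
    d=np.load(f'pics/{n}.npz'); X=cloud(d); im=d['pixels'].astype(int)
    m=(np.hypot(X[...,0]-S[0],X[...,1]-S[1])<.019)&(X[...,2]>.045)&(X[...,2]<.06)
    bl=im[...,2]-im[...,0]
    w=np.where(m,np.clip(bl-np.median(bl[m])-15,0,None),0); v,u=np.nonzero(w)
    p=X[v,u]; k=w[v,u]
    return (p*k[:,None]).sum(0)/k.sum(), len(u)
E
python3 - <<'E'
from ring import *
for n in('t8','t9','s8','w8','s14'):
    S=fitstand(cloud(np.load(f'pics/{n}.npz')),(.474,-.2855),rad=.022)[0]
    r,k=ring(n,S[:2]); print(n,S.round(4),r.round(4),k,'off',((r-S)[:2]*1e3).round(1),np.linalg.norm((r-S)[:2])*1e3)
X=cloud(np.load('pics/s14.npz')); 
for z in np.arange(.068,.20,.008):
    m=(np.hypot(X[...,0]-.5717,X[...,1]+.03)<.022)&(abs(X[...,2]-z)<.004); p=X[m]
    if len(p): print(round(z,3),len(p),p[:,0].min().round(4),p[:,0].max().round(4),((p[:,0].min()+p[:,0].max())/2).round(4),p[:,1].max().round(4),p[:,2].min().round(4))
E
```

```text
t8 [ 0.4742 -0.2836  0.053 ] [ 0.4671 -0.2786  0.0534] 40 off [-7.1  5. ] 8.720255740870108
t9 [ 0.4739 -0.2835  0.0526] [ 0.4671 -0.2787  0.0529] 41 off [-6.8  4.8] 8.308409257037328
s8 [ 0.4735 -0.2855  0.0531] [ 0.4656 -0.2796  0.0531] 16 off [-7.9  5.9] 9.837557170779139
w8 [ 0.474  -0.2864  0.0524] [ 0.4665 -0.2812  0.0528] 206 off [-7.5  5.2] 9.14847912287219
s14 [ 0.4734 -0.2854  0.053 ] [ 0.4659 -0.2787  0.0535] 18 off [-7.5  6.7] 10.033838828685045
0.076 11 0.5691 0.5739 0.5715 -0.0267 0.0733
0.084 15 0.5642 0.578 0.5711 -0.0228 0.0802
0.092 44 0.5639 0.5794 0.5716 -0.0215 0.0883
0.1 43 0.5636 0.5789 0.5713 -0.021 0.0963
0.108 37 0.5649 0.5786 0.5717 -0.0211 0.1041
0.116 36 0.5587 0.5853 0.572 -0.0152 0.1151
0.124 105 0.5582 0.5851 0.5717 -0.0149 0.1201
0.132 71 0.5596 0.5832 0.5714 -0.0164 0.128
0.14 74 0.5606 0.5828 0.5717 -0.0172 0.1362
0.148 80 0.5548 0.5893 0.572 -0.017 0.1442
0.156 128 0.5516 0.5919 0.5717 -0.0168 0.152
0.164 133 0.5513 0.5928 0.5721 -0.0162 0.16
0.172 138 0.5512 0.5924 0.5718 -0.0159 0.168
0.18 139 0.5508 0.5931 0.572 -0.016 0.176
0.188 121 0.555 0.5898 0.5724 -0.0166 0.184
0.196 160 0.5547 0.5905 0.5726 -0.0161 0.1921
```

Emit:
move_arm(
  moves=[
    [[-0.01,-0.02,0.04,0,0,0,1],[-0.02,-0.05,0.04,0,0,0,1],[-0.025,-0.06,0,0,0,0,1],[-0.025,-0.06,0,0,0,0,1],[-0.025,-0.06,0,0,0,0,1],[-0.025,-0.06,0,0,0,0,1],[-0.025,-0.06,0,0,0,0,1],[-0.02,-0.05,0,0,0,0,1]],
  ],
)

```text
clock: 14.67
eef_pos: [0.4806, -0.2411, 0.1937]
tool_rot: [0.72, 0.694, 0.001, -0.001]
ft_force: [0.6, 0.7, -0.3]
grip_width: 0.0225
```

```bash
python3 - <<'E'
from plan import *
delta([.4665,-.2799,.165],vert(-3))
E
```

```text
t 14.67 p [ 0.4806 -0.2411  0.1937] shift [-0.0282 -0.0777 -0.0574] rot [-0.0051 -0.0017 -0.0289] minrows 1.2 w 0.0225 F [ 0.56  0.69 -0.35] T [-0.029 -0.011 -0.011]
```

Emit:
move_arm(
  moves=[
    [[-0.012,-0.035,0,-0.002,0,-0.014,1],[-0.01,-0.025,0,-0.002,0,-0.014,1],[0,0,0,0,0,0,1],[0,0,0,0,0,0,1]],
  ],
)

```text
clock: 15.0
eef_pos: [0.4645, -0.2778, 0.1905]
tool_rot: [0.729, 0.685, -0.002, -0.002]
ft_force: [-0.1, 0.2, -0.7]
grip_width: 0.023
```

```bash
python3 - <<'E'
from plan import *
delta([.4665,-.2799,.165],vert(-3))
E
```

```text
t 15.00 p [ 0.4645 -0.2778  0.1905] shift [ 0.004  -0.0042 -0.051 ] rot [-0.0023 -0.0106  0.0196] minrows 0.6 w 0.0230 F [-0.07  0.2  -0.74] T [ 0.016 -0.034  0.071]
```

Emit:
move_arm(
  moves=[
    [[0.004,-0.004,-0.02,-0.002,-0.01,0.015,1],[0,0,-0.03,0,0,0,1],[0,0,-0.015,0,0,0,1],[0,0,0,0,0,0,1]],
  ],
)

```text
clock: 15.33
eef_pos: [0.4675, -0.2773, 0.1561]
tool_rot: [0.725, 0.689, 0.001, -0.001]
ft_force: [-0.6, 0.7, -0.8]
grip_width: 0.0226
```

```bash
python3 - <<'E'
from plan import *
delta([.4665,-.2799,.15],vert(-3)); snap('side','s16'); snap('wrist','w16')
im=cv2.imread('pics/s16.png')[130:250,230:390]; cv2.imwrite('pics/s16c.png',cv2.resize(im,None,fx=5,fy=5,interpolation=cv2.INTER_CUBIC))
E
```

```text
t 15.33 p [ 0.4675 -0.2773  0.1561] shift [-0.0019 -0.0052 -0.0121] rot [-0.0034  0.     -0.0013] minrows 0.2 w 0.0226 F [-0.59  0.71 -0.83] T [-0.03   0.027  0.024]
```

View pics/s16c.png

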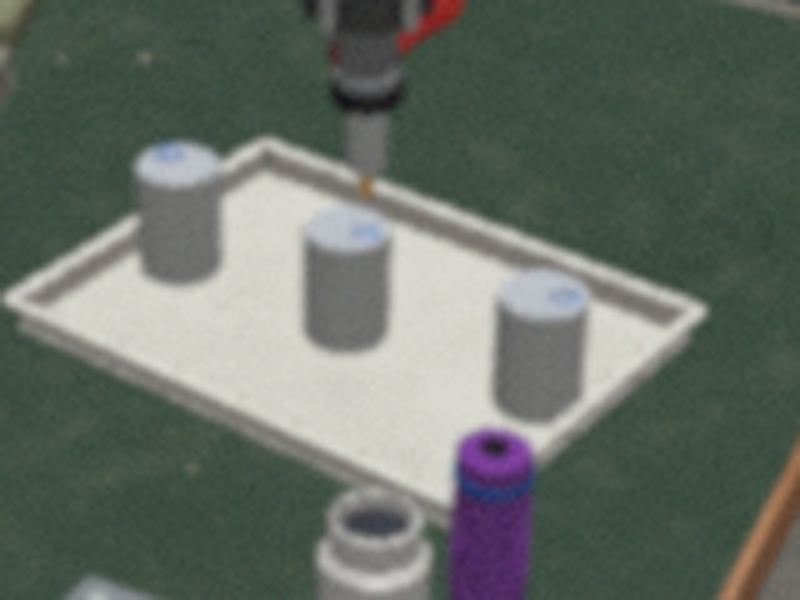

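View pics/w16.png

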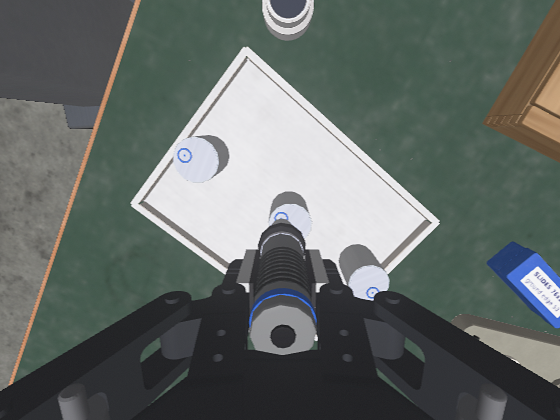

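```bash
cat > proj.py <<'E'
from ring import *
def proj(c,p):
    E=np.linalg.inv(np.asarray(c['extrinsics'])); q=E@[*p,1]; return np.array([c['fx']*q[0]/q[2]+c['cx'],c['fy']*q[1]/q[2]+c['cy']])
E
python3 - <<'E'
from proj import *
c=np.load('pics/s16.npz')
print('tip pred',proj(c,(.4675,-.2773,.071)),'seen ~',(303.4,169)); 
print('ring(.4665,-.2799) pred',proj(c,(.4665,-.2799,.052)),'seen ~',(303.4,176.5), 'side-fit',proj(c,(.4658,-.2792,.0525)))
print(ring('s16',(.4735,-.2855)),ring('w16',(.474,-.286)))
E
```

```text
tip pred [302.53757037 169.00669883] seen ~ (303.4, 169)
ring(.4665,-.2799) pred [302.75752177 176.54963471] seen ~ (303.4, 176.5) side-fit [303.146233   176.49953404]
(array([ 0.46587538, -0.27931672,  0.05334664]), 17) (array([ 0.46686471, -0.2779574 ,  0.05254468]), 53)
```

Emit:
move_arm(
  moves=[
    [[-0.002,-0.005,-0.008,-0.002,0,0,1],[-0.001,-0.001,-0.01,0,0,0,1],[0,0,-0.004,0,0,0,1],[0,0,0,0,0,0,1]],
  ],
)

```text
clock: 15.77
eef_pos: [0.4683, -0.2806, 0.1477]
tool_rot: [0.724, 0.689, 0.001, 0.003]
ft_force: [0.5, -0.2, -1.2]
grip_width: 0.0226
```

```bash
python3 - <<'E'
from plan import *
delta([.4665,-.2799,.131],vert(-3))
E
```

```text
t 15.77 p [ 0.4683 -0.2806  0.1477] shift [-0.0035  0.0014 -0.0333] rot [ 0.0044  0.0093 -0.0056] minrows 0.4 w 0.0226 F [ 0.46 -0.2  -1.17] T [0.053 0.004 0.05 ]
```

Emit:
move_arm(
  moves=[
    [[-0.004,0.001,-0.008,0.004,0.009,-0.003,1],[-0.001,0,-0.006,0,0,0,1],[0,0,0,0,0,0,1]],
  ],
)

```text
clock: 16.02
eef_pos: [0.4658, -0.2803, 0.1405]
tool_rot: [0.725, 0.689, 0.0, 0.0]
ft_force: [0.4, -0.6, -0.7]
grip_width: 0.0231
```

```bash
python3 - <<'E'
from plan import *
delta([.4665,-.2799,.131],vert(-3))
E
```

```text
t 16.02 p [ 0.4658 -0.2803  0.1405] shift [ 0.0015  0.0007 -0.0191] rot [ 0.001   0.0013 -0.0019] minrows 0.2 w 0.0231 F [ 0.45 -0.57 -0.73] T [-0.025  0.048 -0.001]
```

Within 1 mm of the ring centre and about 3.5 mm above it. I'll check once more by camera before touching.

```bash
python3 - <<'E'
from plan import *
snap('side','s17')
delta([.4665,-.2799,.131],vert(-3))
im=cv2.imread('pics/s17.png')[150:200,270:337]; cv2.imwrite('pics/s17c.png',cv2.resize(im,None,fx=12,fy=12,interpolation=cv2.INTER_CUBIC))
E
```

```text
t 16.07 p [ 0.4658 -0.2803  0.1407] shift [ 0.0013  0.0008 -0.0195] rot [ 0.0012  0.0015 -0.0019] minrows 0.2 w 0.0223 F [ 0.26  0.92 -1.78] T [-0.015  0.009  0.001]
```

View pics/s17c.png

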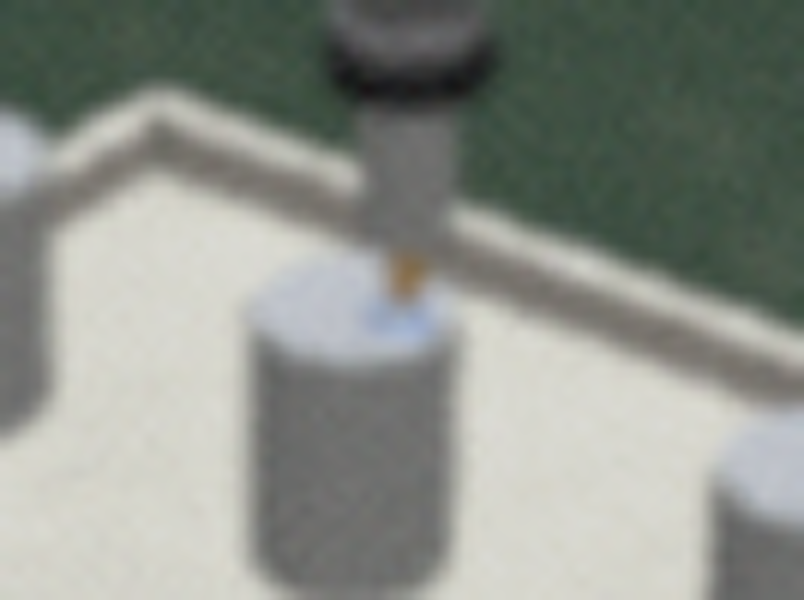

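Emit:
move_arm(
  moves=[
    [[0.001,0.001,-0.006,0,0,0,1],[0,0,-0.006,0,0,0,1],[0,0,0,0,0,0,1]],
  ],
)

```text
clock: 16.32
eef_pos: [0.4667, -0.2801, 0.135]
tool_rot: [0.725, 0.689, 0.0, 0.001]
ft_force: [-0.1, 0.5, 1.6]
grip_width: 0.0225
```

```bash
python3 - <<'E'
from plan import *
delta([.4665,-.2799,.131],vert(-3))
E
```

```text
t 16.32 p [ 0.4667 -0.2801  0.135 ] shift [-0.0005  0.0004 -0.0079] rot [ 0.0023  0.004  -0.0015] minrows 0.1 w 0.0225 F [-0.13  0.49  1.62] T [0.126 0.202 0.014]
```

Emit:
move_arm(
  moves=[
    [[0,0,-0.005,0.002,0.004,0,1],[0,0,-0.004,0,0,0,1],[0,0,0,0,0,0,1]],
  ],
)

```text
clock: 16.57
eef_pos: [0.4669, -0.2802, 0.1313]
tool_rot: [0.725, 0.689, -0.0, 0.001]
ft_force: [-0.7, 0.8, 3.1]
grip_width: 0.0228
```

```bash
python3 - <<'E'
from plan import *
delta([.4665,-.2799,.131],vert(-3))
E
```

```text
t 16.57 p [ 0.4669 -0.2802  0.1313] shift [-0.0008  0.0005 -0.0005] rot [ 0.0015  0.0013 -0.0015] minrows 0.0 w 0.0228 F [-0.68  0.83  3.14] T [ 0.15   0.309 -0.039]
```

```bash
python3 - <<'E'
from plan import *
from proj import *
snap('side','s18'); delta([.4665,-.2799,.131],vert(-3)); snap('top','t18'); delta([.4665,-.2799,.131],vert(-3)); snap('wrist','w18'); delta([.4665,-.2799,.131],vert(-3))
for i in range(3): snap('side','s18'); delta([.4665,-.2799,.131],vert(-3))
X=cloud(np.load('pics/s18.npz'));X0=cloud(np.load('pics/s8.npz'))
for Q in(X0,X): print(*[fitstand(Q,c,rad=.022)[0].round(4) for c in((.54,-.34),(.404,-.228),(.4737,-.2855))])
im=cv2.imread('pics/s18.png')[150:200,270:337]; cv2.imwrite('pics/s18c.png',cv2.resize(im,None,fx=12,fy=12,interpolation=cv2.INTER_CUBIC))
E
```

```text
t 16.62 p [ 0.4669 -0.2802  0.1315] shift [-0.0007  0.0007 -0.0009] rot [ 0.0017  0.0014 -0.0014] minrows 0.0 w 0.0224 F [-1.06  0.78  3.14] T [ 0.188  0.353 -0.026]
t 16.67 p [ 0.4669 -0.2802  0.1315] shift [-0.0007  0.0006 -0.001 ] rot [ 0.0017  0.0013 -0.0014] minrows 0.0 w 0.0226 F [-0.67  1.56  2.39] T [ 0.166  0.37  -0.012]
t 16.72 p [ 0.4669 -0.2802  0.1315] shift [-0.0007  0.0006 -0.001 ] rot [ 0.0016  0.0013 -0.0015] minrows 0.0 w 0.0230 F [-1.9   0.33  2.51] T [ 0.178  0.356 -0.013]
t 16.77 p [ 0.4669 -0.2802  0.1315] shift [-0.0008  0.0006 -0.001 ] rot [ 0.0017  0.0014 -0.0015] minrows 0.0 w 0.0226 F [-1.76  0.39  2.77] T [0.253 0.388 0.008]
t 16.82 p [ 0.4669 -0.2802  0.1314] shift [-0.0007  0.0006 -0.0009] rot [ 0.0016  0.0014 -0.0013] minrows 0.0 w 0.0227 F [-0.51  1.02  2.98] T [ 0.234  0.329 -0.019]
t 16.87 p [ 0.4669 -0.2802  0.1314] shift [-0.0007  0.0006 -0.0009] rot [ 0.0017  0.0013 -0.0014] minrows 0.0 w 0.0228 F [-0.74  0.37  2.67] T [0.182 0.39  0.02 ]
[ 0.5389 -0.3429  0.0534] [ 0.4029 -0.2296  0.053 ] [ 0.4735 -0.2855  0.0531]
[ 0.5391 -0.3428  0.0533] [ 0.403  -0.2298  0.053 ] [ 0.4735 -0.2854  0.0531]
```

View pics/s18c.png

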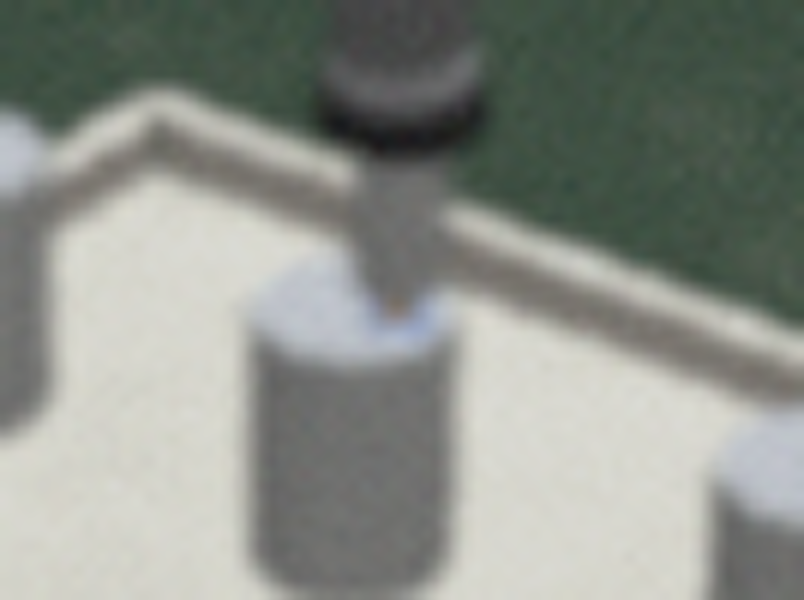

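View pics/s18.png

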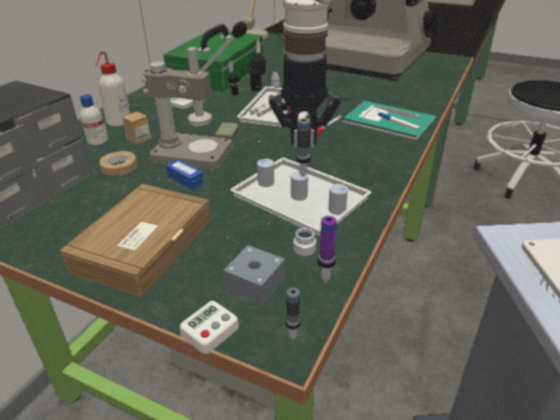

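Emit:
move_arm(
  moves=[
    [[0,0,-0.002,0,0,0,1],[0,0,0,0,0,0,1]],
  ],
)

```text
clock: 17.03
eef_pos: [0.4669, -0.2802, 0.1306]
tool_rot: [0.725, 0.689, -0.0, 0.001]
ft_force: [-0.2, 0.5, 3.4]
grip_width: 0.023
```

```bash
python3 - <<'E'
from plan import *
F=[]
for i in range(10): camera('side'); o=get_obs(); F.append(o['ft_force'])
print(np.mean(F,0),np.std(F,0)/3); delta([.4665,-.2799,.131],vert(-3))
E
```

```text
[-1.52086518  0.82354151  3.15015463] [0.1439784  0.12931039 0.21133746]
t 17.53 p [ 0.4669 -0.2803  0.1307] shift [-0.0008  0.0007  0.0006] rot [ 0.002   0.0018 -0.0014] minrows 0.0 w 0.0227 F [-1.24  0.79  3.66] T [0.25  0.377 0.03 ]
```

```bash
python3 - <<'E'
from plan import *
print(job_done()); delta([.4665,-.2799,.131],vert(-3))
E
```

```text
the job is handed in; nothing more can be done
None
the job is handed in; nothing more can be done
```

The tipped sample now stands in its gap with the ring end up. The black probe from the rest is held pressed on its blue ring, and the job is handed in. It took about 17.5 s of the 58 s, and no verdict was reported.

**Sample:** I set it down on its foot edge with a lean of about 2.5° before letting go. It stands about 2 mm across and 1 mm along from the middle of the gap. I left that as it was rather than regrip it.

**Neighbours, loupe and timer:** Both neighbours measure within 0.2 mm of where they stood before the probe was fetched. They also match their starting positions to within a few tenths of a millimetre. I checked the loupe and timer only by eye; they look unmoved in the last side view.

**Probe tip:** The probe is upright; the tool was within about 0.1° of vertical. The tool point is within 0.5 mm of my best estimate of the ring centre. The cameras disagree by 1–2.5 mm on where that centre is. The close side view shows the tip inside the ring.

**Nose travel:** Force and height agree on about half-way in:
- **Force:** The push is about 4.4 N after allowing for the probe's weight; using the noisy force zero measured just before contact instead gives about 4.1 N.
- **Height:** The height reading gives about 6 mm of travel.

The pose stayed steady over the last 0.5 s before hand-in. A side force of about 1.7 N remains on the tool.

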